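# Open the dough sheeter's rollers with the square crank

### The job

Open the roller gap of the dough sheeter: take the short crank with the square hole from the wooden board, fit it fully down on the machine's upright square shaft, and turn it counter-clockwise (seen from above) until the shaft's pointer points at the square block on the dial. Then lift the crank off, leaving the pointer there, and set it down gently, lying flat on the wooden board.

Things in the scene. Friction and masses are not known exactly. Their poses are not given: they have to be found in the camera images.
- crank: Short steel crank, loose, 0.35 kg, on the board. Hub: 40 mm square block, 30 high, with a 24 mm square hole through it. Origin: centre of the hub's underside, z up, x along the arm to the knob, hole's sides parallel to x and y. Arm: bar 14 wide, 24 high, underside flush, x 20 to 105 mm; grip it across at x 42 (centre of mass about 37). Black knob 22 wide at x 105, top at z 58.
- seat (a point): On the white sheeter: centre of the 48 mm collar's top, where the crank's underside rests. The shaft rises 34 mm from here, 20 mm square for 20 mm, then tapers to 10 mm: 2 mm clearance a side, about 13 degrees of play. z up, x along the pointer (tip 54 mm out); square's sides parallel to x and y; turns with the shaft. The dial lies 14 mm below; its peg and block, 61 mm out, are 8 mm high.
- spindle (a joint): Angle of the shaft (rad), growing counter-clockwise seen from above. 0: pointer at the dial's round peg (rollers shut); 1.05: pointer at its square block (rollers open). Starts between 0 and 0.25, has a stop at 1.6, turns with 0.15 N m of friction and stays where it is left.
- board: Fixed flat wooden board, 240 mm (its x) by 280 mm (its y), 15 mm thick; origin at the centre of its underside, top at z 15 mm. It also carries a longer crank with a round closed hub (knob at 155 mm), which does not fit, and a small paper cup, 35 mm high. The short crank's starting place stays free for putting it back.
There are look-alikes about, which are no part of the job. What is shaped like the crank but pink is not meant.

How it is judged:
By the outcome, as a careful person would: the job done as asked, in the order asked, and still so for the second after the job is handed in, with the robot touching nothing.
It also fails if it takes over 64 s, if anything falls off the work surface, if the arm or the gripper's body presses on something with over 40 N, if the wrist force passes 120 N, or if a joint passes its speed limit or range.

### The arm

A 6-joint arm with a two-finger parallel gripper is mounted at the origin on the work surface. World frame = base frame: x ahead of the robot, y to its left, z up, the work surface at z = 0. Lengths are in m, angles in degrees, forces in N, time in s.
With the tool pointing down it reaches from about 0.25 to 0.725 m from the base axis. Payload 9.7 kg.
Tool frame: the origin (TCP) lies midway between the tips of the shut fingers; the grasp point (between the pads) lies 19 mm behind it (grip_point_offset is the distance from the TCP to the grasp point, in m); y points along the fingers, z is the direction in which the jaws open and shut, and the axes are right-handed (so a half turn about y gives the same grasp; the last joint's range is limited). The gripper opens to 85 mm and grips with 20 to 120 N. Pads are 22 mm wide; open, the fingers measure 114 mm over their backs; the gripper's body (76 mm by 85 mm) begins 54 mm behind the grasp point. The pads swing forward as they close: fully open they stand 13 mm farther back than shut.
Start: joints at [66.177, 4.979, 10.078, 95.1, 0, 90], TCP at [0.222, 0.503, 0.231] pointing down, gripper open.
Joint ranges: [-179.16, 179.16], [-48.56, 103.87], [-65.8, 70.77], [-126.05, 130.52], [-82.76, 87.17], [-180, 180]. Speed limits (degrees/s): [127.2, 127.2, 147.25, 180, 180, 180].

### API

Orientations are given as [roll, pitch, yaw] about the fixed x, y, z axes, in that order (R = Rz(yaw) Ry(pitch) Rx(roll)).
In Python, from workcell import get_obs, camera, job_done, grip_point_offset gives the robot as it stands.
- The arm moves only by the tool move_arm, never from a script. Its argument "deltas" is a list that holds one entry, the list of rows, each a list of 4 numbers: the shift along the tool's x, y, z in m, then the turn about the tool's y in degrees. A call has 1 to 5 rows; each row is the pose to reach, as a shift and turn from the pose commanded when the call began, along the tool's axes at that moment; what a row does not reach only later rows make up. A row lasts 1/10 s, in which the tool goes at most 50 mm and 8.59 degrees, less where a joint would pass 70% of its speed; a pose out of reach is approached as far as the arm can. A call with a gripper value outside its range is refused whole. "claw" is the finger opening in m, from 0 to 0.0854, set as the call begins (left out, the last holds). The fingers move at their own pace and stop on an object; "newtons" is the grip in N (left out, the last holds). Time passes only in rows, so rows that repeat a pose let the fingers close. It gives the time, the measured TCP pose, the force and the opening at its end, in the units of the state.
- get_obs(): the state, without advancing time (a new reading comes with each control period).
- camera(name): name is "side" or "top" or "wrist"; returns a dict with "color" (420x560x3 uint8, blue, green, red), "range_z" (420x560 float32, m along the optical axis (not along the pixel's ray), 0 where there is no reading), "fx", "fy", "cx", "cy" (pixels), "k1" (the pictures are not rectified: a ray, as slopes to the right and down, at radius r is drawn at 1 + k1 r^2 times it, then the intrinsics apply), "T" (4x4, takes a point from camera to world coordinates). Camera axes: x right, y down, z forward; pixel columns grow to the right and rows downward; lengths in m; the calibration is good to about 2 mm. A picture is of the moment at which its call begins.
- job_done(): hands the job in, once; it reports no verdict.
The state is a dict: "time": time; "q": joint angles; "qd": joint speeds; "joint_efforts": joint torques, N m; "ee_pos": TCP position; "tcp_rot": TCP orientation; "wrist_force": force on the tool from outside, world axes, zero at the start; "torque": the same for the moment, N m; "opening": finger opening in m.
Only numpy, scipy, OpenCV 4.12 (cv2) and the standard library are available. Lean on these libraries where they do the work, as an engineer would, in place of code of your own. Each camera call takes 0.05 s, during which the arm holds its last target. There are 200 camera calls.

## Working session

There is one attempt and no reset: what is moved stays moved. The work goes in short steps, Python scripts to look and compute and a tool call to move; the robot and the scene stay as the last step left them, time stands still between calls to the robot, and variables do not carry over. Pictures are saved under pics/ and viewed, about 8 in all and at most 12, crops included, and the job is handed in when it is done.

Besides the shell and the picture viewer there is one more tool, called after "Call:" by a JSON object that holds its "fn" and its "kwargs". move_arm: Moves the arm, as the interface text tells. Its arguments: {"type":"object","properties":{"deltas":{"type":"array"},"claw":{"type":"number"},"newtons":{"type":"number"}},"required":["deltas"]}

```bash
ls; mkdir -p pics
cat > h.py <<'E'
import numpy as np, cv2
from workcell import get_obs, camera, grip_point_offset
def px2w(c,u,v,z=None):
    """pixel -> world; z given: intersect with plane, else use range"""
    d=np.array([(u-c["cx"])/c["fx"],(v-c["cy"])/c["fy"]]); s=d.copy()
    for _ in range(10): s=d/(1+c["k1"]*(s@s))
    r=np.array([s[0],s[1],1.]); T=c["T"]
    if z is None: return T[:3,:3]@(r*c["range_z"][int(round(v)),int(round(u))])+T[:3,3]
    w=T[:3,:3]@r; return T[:3,3]+w*(z-T[2,3])/w[2]
def w2px(c,p):
    q=c["T"][:3,:3].T@(np.array(p)-c["T"][:3,3]); s=q[:2]/q[2]; s=s*(1+c["k1"]*(s@s))
    return s[0]*c["fx"]+c["cx"],s[1]*c["fy"]+c["cy"]
E
python3 - <<'E'
from h import *
o=get_obs(); print(o["time"],o["ee_pos"],o["tcp_rot"],grip_point_offset,o["opening"])
for n in("top","side"):
    c=camera(n); print(n,c["fx"],c["k1"],np.round(c["T"],3).tolist()); cv2.imwrite(f"pics/{n}0.png",c["color"]); np.save(f"{n}0.npy",c)
E
```

```text
pics
0.0 [0.22204974 0.50293681 0.23058217] [-9.00762277e+01  6.44682534e-04 -2.38222199e+01] 0.0187 0.08557416261433769
top 387.42316351212867 -0.10130647281552742 [[0.017, -0.982, 0.187, 0.255], [-1.0, -0.019, -0.011, -0.014], [0.014, -0.187, -0.982, 0.854], [0.0, 0.0, 0.0, 1.0]]
side 450.63710809013696 0.04337366400363694 [[0.995, -0.063, 0.076, 0.325], [-0.098, -0.687, 0.72, -0.652], [0.007, -0.724, -0.689, 0.713], [0.0, 0.0, 0.0, 1.0]]
```

View pics/top0.png

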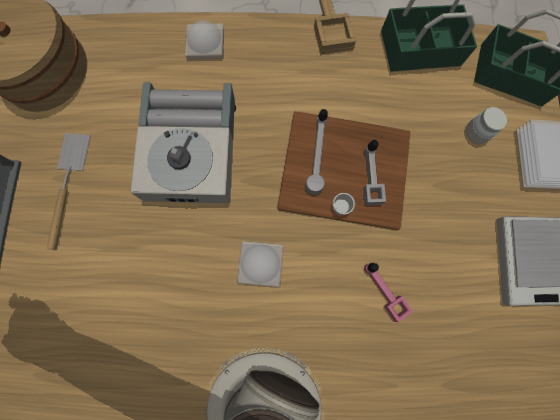

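View pics/side0.png

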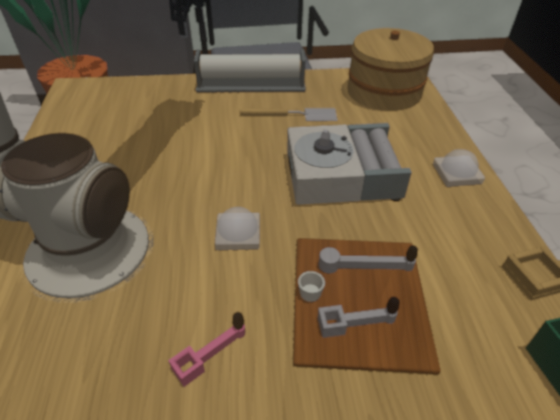

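Top view: the board holds two cranks. One has a round closed hub at (316,184) and knob at (322,115), so it is the long one. The other has a square-holed hub at (375,194) and knob at (373,147), which fits the description. A pink look-alike sits off the board at (398,308). The sheeter's shaft is at (179,156), with its pointer toward about (196,134). I'll confirm this in one enlarged crop.

Run:
```python
from h import *
t=np.load("top0.npy",allow_pickle=True).item(); s=np.load("side0.npy",allow_pickle=True).item()
for n,u,v in(("hub rim",366,194),("hub hole",375,194),("knob",373,146),("arm",372,170),("board",390,150),("cup",343,200),("shaft",179,155),("dial",165,165),("ptr",195,135),("longhub",316,184)): print(n,np.round(px2w(t,u,v),4))
for n,u,v in(("hub rim",333,331),("knob",393,305),("arm",368,317),("shaft",325,138),("dial",310,155)): print("s",n,np.round(px2w(s,u,v),4))
a=cv2.resize(t["color"][95:235,275:415],None,fx=4,fy=4,interpolation=cv2.INTER_CUBIC)[:, :]
b=cv2.resize(t["color"][110:210,130:240],(240,218),interpolation=cv2.INTER_CUBIC)
b2=cv2.resize(s["color"][115:205,280:360],(240,270),interpolation=cv2.INTER_CUBIC)
m=np.zeros((560,800,3),np.uint8); m[:,:560]=a; m[:218,560:]=b; m[230:500,560:]=b2
cv2.imwrite("pics/crop.png",m)
```

```text
hub rim [ 0.4608 -0.2133  0.04  ]
hub hole [ 0.4674 -0.2398  0.0159]
knob [ 0.5617 -0.2254  0.0671]
arm [ 0.5165 -0.229   0.038 ]
board [ 0.5737 -0.2792  0.0147]
cup [ 0.4509 -0.1661  0.0205]
shaft [0.5128 0.1783 0.1213]
dial [0.5028 0.2153 0.0865]
ptr [0.5662 0.1545 0.0961]
longhub [ 0.4788 -0.103   0.0474]
s hub rim [ 0.4615 -0.2537  0.0327]
s knob [ 0.5643 -0.235   0.068 ]
s arm [ 0.5257 -0.2354  0.0377]
s shaft [0.5153 0.1746 0.126 ]
s dial [0.4814 0.1622 0.09  ]
```

View pics/crop.png

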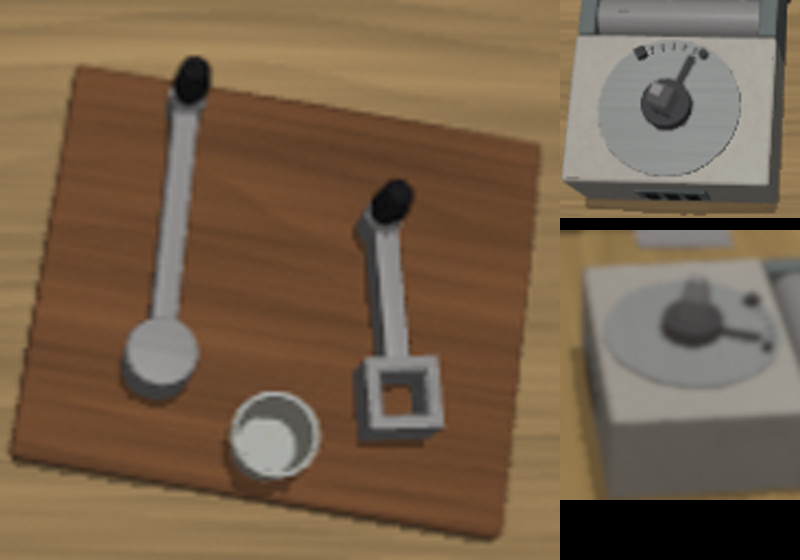

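Confirmed: the crop shows a square through-hole hub (px 375,193) with a short arm and knob (373,147). The shaft pointer is near the round peg, at the right-hand mark. Next I'll add a helper for the move deltas.

```bash
cat >> h.py <<'E'
def goto(x,y,z,yaw,o=None):
    "print tool-axis shift/turn from the current pose to TCP (x,y,z), tool down, tool x at yaw"
    o=o or get_obs(); p=o["ee_pos"]; a=np.radians(o["tcp_rot"][2]); w=np.array([x,y,z])-p
    print("now",np.round(p,4),np.round(o["tcp_rot"],2),"t",round(o["time"],2),
     "delta",np.round([w[0]*np.cos(a)+w[1]*np.sin(a),-w[2],-w[0]*np.sin(a)+w[1]*np.cos(a)],4),"turn",round((o["tcp_rot"][2]-yaw+180)%360-180,2))
E
python3 - <<'E'
from h import *
t=np.load("top0.npy",allow_pickle=True).item(); s=np.load("side0.npy",allow_pickle=True).item()
h=px2w(t,375,193,.045); print("hub",h)
k=px2w(t,374,145.5,.071); print("knob",k, np.degrees(np.arctan2(*(k-h)[1::-1])))
print("shaft tip?",px2w(t,180,150,.134))
# machine height profile along x at some y
P=np.array([[px2w(t,u,v) for u in range(130,240,6)] for v in range(80,205,6)])
np.set_printoptions(linewidth=220); print(np.round(P[:,:,2]*1000).astype(int)); print(np.round(P[:,9,0]*1000))
goto(.47,-.22,.23,5)
E
```

```text
hub [ 0.46226424 -0.23200747  0.045     ]
knob [ 0.5614118  -0.22662127  0.071     ] 3.109544006434937
shaft tip? [0.51874193 0.1737341  0.134     ]
[[ -1  -3   0  -1   1  -1  -5   0  -3  -2  -2  -2  -1  -1  -3   0   0   0  -1]
 [  2  -1  -2  83  -4  -2  -2   0  -1  -2   0   2 854   0   2  -4  84  -3  -1]
 [ -1  -2  84  84  78  80  80  82  81  78  78  80  77  80  81  77  83  58  -3]
 [  0  -4  84  83  77  79  77  77  77  77  81  81  80  78  79  79  84  52  -3]
 [  1  -1  83  79  68  70  71  68  74  72  69  70  70  72  72  72  84  48   2]
 [  0   2  84  75  76  75  77  76  78  78  75  75  77  74  72  73  84  40   0]
 [ -1  -1  80  80  79  80  81  80  78  82  80  77  81  82  80  80  87  38  -1]
 [  1   0  83  73  71  73  74  73  73  76  74  75  75  75  74  76  83  32   1]
 [  1   1  84  86  82  85  82  86  83  84  86  84  84  86  86  83  84  22  -2]
 [ -3  83  84  83  83  83  94  86  88  88  87  94  84  85  85  85  84  18  -6]
 [  1  83  82  84  81  87  88  85  87  89  93  84  86  85  86  86  84  24   0]
 [  1  83  86  85  87  88  89  86 102  93  90  86  88  85  83  85  83  16   0]
 [ 
[... 215 characters left out ...]
5  83  83   1  -2]
 [  3  82  85  83  89  89  89  86  88  86  86  90  87  90  84  85  85   0  -2]
 [  1  84  82  85  87  90  85  89  88  85  87  89  85  84  82  84  82   4  -4]
 [ -1  84  83  82  85  88  89  88  85  88  87  86  85  84  85  83  84   1   0]
 [ -2  87  84  86  86  84  89  90  87  89  86  85  87  84  84  82  81  -2  -2]
 [ -2  71  74  72  75  77  80  78  81  82  82  82  83  83  82  82  78  -1   1]
 [ -2  -2  15  15  18  20  22  44  45  40  48  43  33  32  34  36  38  -2   2]]
[751. 734. 675. 661. 649. 631. 615. 604. 587. 572. 558. 543. 527. 514. 501. 493. 480. 466. 453. 442. 439.]
now [0.2221 0.503  0.2307] [-90.07  -0.   -23.82] t 0.1 delta [ 0.5188  0.0007 -0.5612] turn -28.82
```

Call:
{"fn": "move_arm", "kwargs": {"deltas": [[[0.04, 0, -0.04, -6], [0.08, 0, -0.08, -12], [0.11, 0, -0.12, -18], [0.14, 0, -0.15, -24], [0.17, 0, -0.18, -28.8]]]}}

```text
time: 0.6
ee_pos: [0.3049, 0.2679, 0.2311]
tcp_rot: [-90.0, -0.0, 5.3]
wrist_force: [1.4, 0.4, -0.2]
opening: 0.0852
```

```bash
python3 -c "
from h import *
goto(.46,-.22,.23,4)"
```

```text
now [0.3049 0.2679 0.2311] [-9.00e+01 -1.00e-02  5.26e+00] t 0.6 delta [ 0.1098  0.0011 -0.5   ] turn 1.26
```

Call:
{"fn": "move_arm", "kwargs": {"deltas": [[[0.011, 0, -0.048, 0], [0.022, 0, -0.096, 0], [0.033, 0, -0.144, 0], [0.044, 0, -0.192, 0], [0.055, 0, -0.24, 1]]]}}

```text
time: 1.1
ee_pos: [0.3806, 0.0335, 0.2313]
tcp_rot: [-90.0, -0.0, 4.0]
wrist_force: [1.6, 1.5, 0.1]
opening: 0.0853
```

Call:
{"fn": "move_arm", "kwargs": {"deltas": [[[0.011, 0, -0.048, 0], [0.022, 0, -0.096, 0], [0.033, 0, -0.144, 0], [0.044, 0, -0.192, 0], [0.055, 0, -0.235, 0]]]}}

```text
time: 1.6
ee_pos: [0.4517, -0.1976, 0.231]
tcp_rot: [-90.0, 0.0, 3.9]
wrist_force: [0.1, 0.3, 0.0]
opening: 0.0855
```

Call:
{"fn": "move_arm", "kwargs": {"deltas": [[[0, 0, -0.01, 0], [0, 0, -0.01, 0], [0, 0, -0.01, 0]]]}}

```text
time: 1.9
ee_pos: [0.4521, -0.2044, 0.2312]
tcp_rot: [-90.0, 0.0, 4.0]
wrist_force: [0.0, -0.1, -0.0]
opening: 0.0852
```

Run:
```python
from h import *
goto(.46,-.22,.23,4)
c=camera("wrist"); np.save("w1.npy",c); cv2.imwrite("pics/w1.png",c["color"]); print(np.round(c["T"],3))
```

```text
now [ 0.4521 -0.2044  0.2312] [-8.997e+01  3.000e-02  3.970e+00] t 1.9 delta [ 0.0068  0.0012 -0.0161] turn -0.03
[[-0.068  0.961  0.27   0.383]
 [ 0.998  0.066  0.018 -0.21 ]
 [-0.     0.27  -0.963  0.374]
 [ 0.     0.     0.     1.   ]]
```

View pics/w1.png

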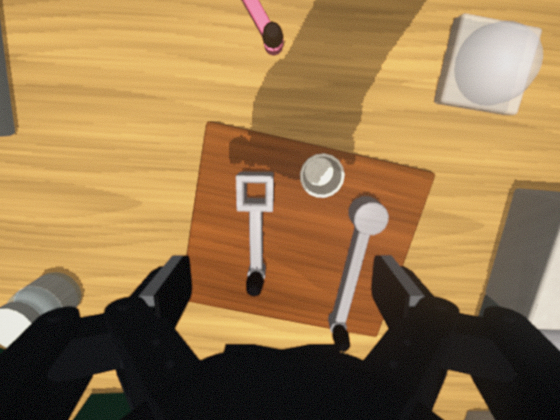

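The wrist view shows the crank's hub at (255,192), its arm running down to the knob at (255,283), and the cup at (322,176). I'll measure it by fusing this view with the top view.

Run:
```python
from h import *
from scipy.optimize import least_squares
c=np.load("w1.npy",allow_pickle=True).item(); t=np.load("top0.npy",allow_pickle=True).item()
def mask(c,x0,x1,y0,y1):
    hsv=cv2.cvtColor(c["color"],cv2.COLOR_BGR2HSV); m=np.zeros(hsv.shape[:2],np.uint8)
    m[y0:y1,x0:x1]=((hsv[...,1]<60)&(hsv[...,2]>105))[y0:y1,x0:x1]; return m
m=mask(c,225,285,165,290)
for v in range(172,275,6):
    u=np.where(m[v])[0]; print(v,u.min() if len(u) else None,u.max() if len(u) else None,len(u))
# two-view height of hub top centre
def res(p): return np.r_[np.array(w2px(c,p))-(254.5,191.5),np.array(w2px(t,p))-(375,193)]
r=least_squares(res,[.46,-.23,.045]); print("tri hub top",r.x,r.fun)
def res(p): return np.r_[np.array(w2px(c,p))-(254.5,284),np.array(w2px(t,p))-(374,145.5)]
r=least_squares(res,[.56,-.23,.07]); print("tri knob",r.x,r.fun)
print("hub",px2w(c,254.5,191.5,.045))
for z in(.039,): print(px2w(c,255.8,220,z),px2w(c,256.3,262,z))
print("range hub rim",px2w(c,240,192),"arm",px2w(c,256,240),"board",px2w(c,215,200))
```

```text
172 None None 0
178 236 272 37
184 236 273 16
190 237 273 16
196 237 273 16
202 237 272 17
208 237 272 36
214 249 261 13
220 250 261 12
226 250 261 12
232 250 261 12
238 250 261 12
244 250 261 12
250 250 261 12
256 250 261 12
262 251 262 12
268 250 261 12
274 248 264 4
tri hub top [ 0.46220745 -0.23515261  0.03376434] [0.01850272 0.67561309 0.09380369 1.29776089]
tri knob [ 0.56448049 -0.22860442  0.06065049] [-0.19200369  0.21315082 -0.35695116  0.412614  ]
hub [ 0.45881322 -0.23436912  0.045     ]
[ 0.49380385 -0.23181372  0.039     ] [ 0.54689375 -0.22881078  0.039     ]
range hub rim [ 0.46072824 -0.25049575  0.04391507] arm [ 0.51818909 -0.23040175  0.03986289] board [ 0.47979237 -0.2842862   0.01437591]
```

```bash
python3 -c "
from h import *
goto(.5025,-.2313,.018,3.3)"
```

```text
now [ 0.4522 -0.204   0.2314] [-89.98   0.     4.02] t 1.95 delta [ 0.0483  0.2134 -0.0307] turn 0.72
```

Call:
{"fn": "move_arm", "kwargs": {"deltas": [[[0.024, 0.025, -0.015, 0.7], [0.048, 0.06, -0.03, 0.7], [0.0483, 0.1, -0.0307, 0.7], [0.0483, 0.135, -0.0307, 0.7], [0.0483, 0.15, -0.0307, 0.7]]], "claw": 0.05}}

```text
time: 2.45
ee_pos: [0.5014, -0.2302, 0.0782]
tcp_rot: [-89.9, 0.2, 3.4]
wrist_force: [-0.8, 0.3, -0.3]
opening: 0.0498
```

Call:
{"fn": "move_arm", "kwargs": {"deltas": [[[0, 0, 0, 0], [0, 0, 0, 0]]]}}

```text
time: 2.65
ee_pos: [0.5034, -0.232, 0.0833]
tcp_rot: [-90.1, -0.1, 3.3]
wrist_force: [0.6, -0.6, 0.4]
opening: 0.0502
```

Run:
```python
from h import *
goto(.5025,-.2313,.018,3.3)
c=camera("wrist"); np.save("w2.npy",c); cv2.imwrite("pics/w2.png",c["color"])
```

```text
now [ 0.5034 -0.232   0.0833] [-90.06  -0.11   3.33] t 2.65 delta [-0.0009  0.0653  0.0007] turn 0.03
```

View pics/w2.png

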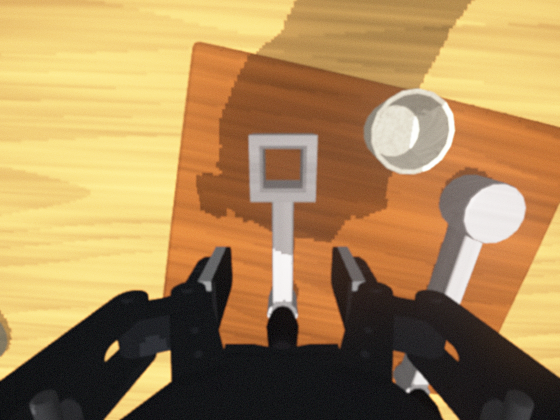

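The hub is centred at (283,168) and the arm lies evenly between the open fingers. I'll check its position along the arm, then descend.

Run:
```python
from h import *
c=np.load("w2.npy",allow_pickle=True).item()
h=px2w(c,283,168.5,.045); print("hub",h, "grip", h[:2]+.042*np.array([np.cos(.058),np.sin(.058)]))
print(px2w(c,248.5,168.5,.045),px2w(c,317,168.5,.045),px2w(c,283.5,215,.039))
```

```text
hub [ 0.46069766 -0.23420161  0.045     ] grip [ 0.50262704 -0.23176697]
[ 0.46186891 -0.25472786  0.045     ] [ 0.45952556 -0.21398061  0.045     ] [ 0.49149052 -0.23205197  0.039     ]
```

Call:
{"fn": "move_arm", "kwargs": {"deltas": [[[-0.0005, 0.02, 0.0005, 0], [-0.001, 0.04, 0.0005, 0], [-0.001, 0.05, 0.0005, 0], [-0.001, 0.055, 0.0005, 0], [-0.001, 0.055, 0.0005, 0]]]}}

```text
time: 3.2
ee_pos: [0.502, -0.2321, 0.0269]
tcp_rot: [-90.0, -0.0, 3.3]
wrist_force: [0.2, -0.7, -0.3]
opening: 0.0498
```

```bash
python3 -c "
from h import *
goto(.5025,-.2313,.018,3.3)"
```

```text
now [ 0.502  -0.2321  0.0269] [-9.001e+01 -3.000e-02  3.280e+00] t 3.2 delta [0.0006 0.0089 0.0007] turn -0.02
```

Call:
{"fn": "move_arm", "kwargs": {"deltas": [[[0.0006, 0.004, 0.0005, 0], [0.0006, 0.0075, 0.0005, 0], [0.0006, 0.0075, 0.0005, 0]]]}}

```text
time: 3.5
ee_pos: [0.5022, -0.2314, 0.0186]
tcp_rot: [-90.0, 0.0, 3.3]
wrist_force: [-0.2, -0.4, -0.2]
opening: 0.0495
```

Call:
{"fn": "move_arm", "kwargs": {"deltas": [[[0, 0, 0, 0], [0, 0, 0, 0], [0, 0, 0, 0], [0, 0, 0, 0], [0, 0, 0, 0]]], "claw": 0.0, "newtons": 60}}

```text
time: 4.0
ee_pos: [0.5025, -0.2315, 0.0192]
tcp_rot: [-90.0, -0.0, 3.3]
wrist_force: [-0.3, -0.3, 4.3]
opening: 0.013
```

Gripped (opening 13 mm). I'll lift it and work out the seat geometry.

Call:
{"fn": "move_arm", "kwargs": {"deltas": [[[0, -0.01, 0, 0], [0, -0.03, 0, 0], [0, -0.07, 0, 0], [0, -0.115, 0, 0], [0, -0.16, 0, 0]]]}}

```text
time: 4.5
ee_pos: [0.5016, -0.2311, 0.1802]
tcp_rot: [-90.0, 0.1, 3.3]
wrist_force: [1.6, 0.4, -4.0]
opening: 0.0124
```

Run:
```python
from h import *
o=get_obs(); print(o["wrist_force"],o["torque"],o["opening"])
t=np.load("top0.npy",allow_pickle=True).item()
f=lambda u,v:(130+u/2.18,110+v/2.18)
C=px2w(t,*f(666,104),.100)
print("collar",C)
for n,uv,z in(("tip",(692,57),.094),("peg",(704,54),.094),("blk",(641,53),.094)):
    p=px2w(t,*f(uv[0]-560,uv[1]),z); d=p-px2w(t,*f(666-560,104),.100); print(n,p,np.hypot(*d[:2]),np.degrees(np.arctan2(d[1],d[0])))
print(px2w(t,*f(106,104),.1))
goto(.50,.10,.22,66)
```

```text
[ 1.63198166  0.44286057 -3.97290474] [-0.03277144 -0.09745634  0.023874  ] 0.012446975083982018
collar [ 0.52760211 -0.34929354  0.1       ]
tip [0.56435163 0.16414072 0.094     ] 0.05376144009982246 -21.929567259906726
peg [0.56757571 0.15274754 0.094     ] 0.06172178041336488 -30.656463294372998
blk [0.56791161 0.21400604 0.094     ] 0.06117350240557196 29.139002847455004
[0.51448017 0.18421882 0.1       ]
now [ 0.5016 -0.2311  0.1802] [-8.996e+01  7.000e-02  3.280e+00] t 4.5 delta [ 0.0174 -0.0398  0.3306] turn -62.72
```

Call:
{"fn": "move_arm", "kwargs": {"deltas": [[[0.005, -0.01, 0.03, 0], [0.01, -0.02, 0.07, 0], [0.02, -0.02, 0.12, 0], [0.03, -0.02, 0.17, 0], [0.038, -0.02, 0.22, 0]]]}}

```text
time: 5.0
ee_pos: [0.5271, -0.0104, 0.1989]
tcp_rot: [-90.0, 0.0, 3.2]
wrist_force: [0.9, -0.6, -4.5]
opening: 0.0124
```

Call:
{"fn": "move_arm", "kwargs": {"deltas": [[[0.01, 0, 0.05, -7], [0.02, 0, 0.1, -14], [0.03, 0, 0.15, -21], [0.035, 0, 0.2, -28], [0.038, 0, 0.25, -34]]]}}

```text
time: 5.5
ee_pos: [0.5506, 0.2382, 0.1985]
tcp_rot: [-90.0, 0.1, 37.6]
wrist_force: [1.4, 0.3, -3.8]
opening: 0.0131
```

Call:
{"fn": "move_arm", "kwargs": {"deltas": [[[0, 0, 0, -6], [0, 0, 0, -12], [0, 0, 0, -18], [0, 0, 0, -24], [0, 0, 0, -28]]]}}

```text
time: 6.0
ee_pos: [0.5506, 0.2362, 0.1985]
tcp_rot: [-89.9, 0.1, 65.5]
wrist_force: [0.4, -0.6, -4.6]
opening: 0.0126
```

```bash
python3 -c "
from h import *
goto(.549,.269,.20,68)"
```

```text
now [0.5506 0.2362 0.1985] [-8.995e+01  6.000e-02  6.552e+01] t 6.0 delta [ 0.0292 -0.0015  0.015 ] turn -2.48
```

Call:
{"fn": "move_arm", "kwargs": {"deltas": [[[0.015, 0, 0.008, -1], [0.029, 0, 0.015, -2.5], [0.029, 0, 0.015, -2.5], [0.029, 0, 0.015, -2.5]]]}}

```text
time: 6.4
ee_pos: [0.5493, 0.2697, 0.1985]
tcp_rot: [-90.0, 0.0, 67.8]
wrist_force: [0.2, -0.3, -4.0]
opening: 0.0125
```

Run:
```python
from h import *
goto(.549,.269,.20,68)
c=camera("wrist"); np.save("w3.npy",c); cv2.imwrite("pics/w3.png",c["color"])
```

```text
now [0.5493 0.2697 0.1985] [-8.998e+01  3.000e-02  6.782e+01] t 6.4 delta [-0.0007 -0.0015 -0.    ] turn -0.18
```

View pics/w3.png

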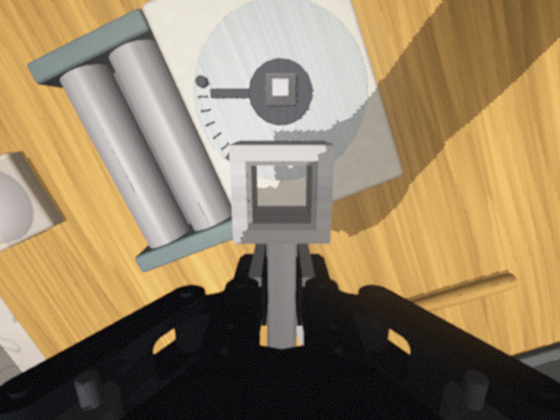

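The pointer runs left from the collar at (281,91) to its tip at (212,93), just past the peg at (202,81). The hub in hand is at about (282,193), square to the view.

Run:
```python
from h import *
from scipy.optimize import least_squares
c=np.load("w3.npy",allow_pickle=True).item(); t=np.load("top0.npy",allow_pickle=True).item()
o=get_obs(); p=o["ee_pos"]; a=np.radians(o["tcp_rot"][2])
S=px2w(c,281,91.5,.100); S2=px2w(c,281,88.5,.134); T=px2w(c,212,93.3,.095); P=px2w(c,202,81,.094)
print("collar",S,"top",S2,"ptr",np.degrees(np.arctan2(*(T-S)[1::-1])),np.hypot(*(T-S)[:2]),"peg",np.degrees(np.arctan2(*(P-S)[1::-1])))
r=least_squares(lambda q:np.r_[np.array(w2px(c,q))-(281,91.5),np.array(w2px(t,q))-(178.6,157.6)],[.51,.18,.1]); print("tri",r.x)
rg=[px2w(c,u,v)[2] for u,v in((262,85),(300,85),(265,100),(298,102),(281,108))]; print("collar z",np.round(rg,4),"dial",px2w(c,330,60)[2],"shaft top",px2w(c,280,88)[2])
H=px2w(c,282,193,p[2]-.0042+.03); d=H-p; print("hub",H,"in tool x,z:",d[0]*np.cos(a)+d[1]*np.sin(a),-d[0]*np.sin(a)+d[1]*np.cos(a))
print("hub z",[px2w(c,u,v)[2] for u,v in((240,195),(323,195),(282,236))], "edges yaw", )
A=px2w(c,231,143,.224);B=px2w(c,333,143,.224);print(np.degrees(np.arctan2(*(A-B)[1::-1]))-90,np.hypot(*(A-B)[:2]))
```

```text
collar [0.51408582 0.18511521 0.1       ] top [0.51454507 0.18634317 0.134     ] ptr -21.468030237036626 0.05271952086461633 peg -30.096907032841962
tri [0.51416111 0.1850072  0.09972313]
collar z [0.1016 0.1022 0.1025 0.1013 0.1035] dial 0.08859264169197995 shaft top 0.1363783311020545
hub [0.53215711 0.23071885 0.22438681] in tool x,z: -0.04217325107126053 0.0013254013297012823
hub z [np.float64(0.2242051991617782), np.float64(0.34112053708436124), np.float64(0.22438717268810293)] edges yaw
-112.22923016006206 0.03854253537427092
```

Call:
{"fn": "move_arm", "kwargs": {"deltas": [[[-0.015, 0, 0, -0.7], [-0.035, 0.01, -0.0005, -0.7], [-0.0484, 0.03, -0.0005, -0.7], [-0.0484, 0.05, -0.0005, -0.7], [-0.0484, 0.05, -0.0005, -0.7]]]}}

```text
time: 6.95
ee_pos: [0.5304, 0.2228, 0.1463]
tcp_rot: [-89.8, 0.2, 68.4]
wrist_force: [0.4, 0.0, -4.8]
opening: 0.0127
```

Call:
{"fn": "move_arm", "kwargs": {"deltas": [[[0, 0, 0, 0], [0, 0, 0, 0]]]}}

```text
time: 7.15
ee_pos: [0.5322, 0.2242, 0.1501]
tcp_rot: [-90.1, -0.1, 68.5]
wrist_force: [0.1, -0.2, -3.5]
opening: 0.0127
```

Run:
```python
from h import *
goto(.5315,.2247,.105,68.5)
c=camera("wrist"); np.save("w4.npy",c); cv2.imwrite("pics/w4.png",c["color"])
```

```text
now [0.5322 0.2242 0.1501] [-9.007e+01 -6.000e-02  6.847e+01] t 7.15 delta [0.0002 0.0451 0.0008] turn -0.03
```

View pics/w4.png

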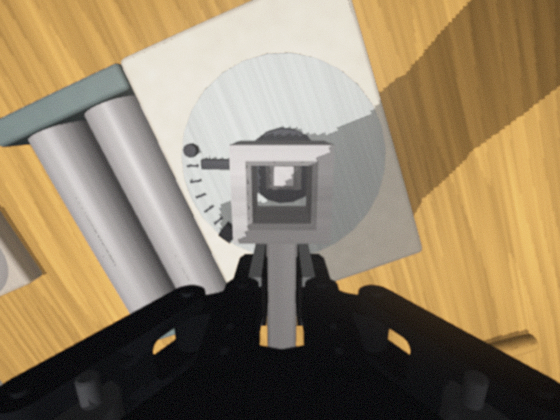

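The shaft tip shows through the hole at about (284,175), with the hub at (282,193).

Run:
```python
from h import *
c=np.load("w4.npy",allow_pickle=True).item(); o=get_obs(); p=o["ee_pos"]; a=np.radians(o["tcp_rot"][2])
S=px2w(c,284,175,.135); H=px2w(c,282,193,p[2]-.0042+.03); d=S-H; print(S,H,"tool",d[0]*np.cos(a)+d[1]*np.sin(a),-d[0]*np.sin(a)+d[1]*np.cos(a))
print(w2px(c,[.5143,.1855,.1]),w2px(c,[.5143,.1855,.135]))
```

```text
[0.51445812 0.18526657 0.135     ] [0.5155015  0.18501675 0.17591311] tool -0.00015024209995245 0.0010622950175584423
(np.float64(283.99360538350237), np.float64(165.89643202095627)) (np.float64(284.4450126910923), np.float64(175.30140504322915))
```

Call:
{"fn": "move_arm", "kwargs": {"deltas": [[[0, 0.01, 0.0005, 0], [0, 0.015, 0.0005, 0], [0, 0.02, 0.0005, 0], [0, 0.02, 0.0005, 0]]]}}

```text
time: 7.6
ee_pos: [0.5307, 0.2239, 0.1276]
tcp_rot: [-89.9, 0.1, 68.5]
wrist_force: [-0.3, 0.2, -4.0]
opening: 0.0129
```

Call:
{"fn": "move_arm", "kwargs": {"deltas": [[[0, 0.004, 0.0003, 0], [0, 0.008, 0.0003, 0], [0, 0.012, 0.0003, 0], [0, 0.016, 0.0003, 0], [0, 0.016, 0.0003, 0]]]}}

```text
time: 8.1
ee_pos: [0.5306, 0.224, 0.112]
tcp_rot: [-90.0, 0.0, 68.5]
wrist_force: [-0.3, -0.5, -2.6]
opening: 0.013
```

Run:
```python
from h import *
o=get_obs(); print(o["wrist_force"],o["torque"]); goto(.5315,.2247,.105,68.5)
```

```text
[-0.25592773 -0.45142405 -2.56232828] [ 0.02150786 -0.01811884 -0.02983762]
now [0.5306 0.224  0.112 ] [-8.996e+01  4.000e-02  6.848e+01] t 8.1 delta [ 0.0009  0.007  -0.0006] turn -0.02
```

Call:
{"fn": "move_arm", "kwargs": {"deltas": [[[0, 0.002, 0, 0], [0, 0.004, 0, 0], [0, 0.005, 0, 0], [0, 0.006, 0, 0], [0, 0.006, 0, 0]]]}}

```text
time: 8.6
ee_pos: [0.5309, 0.2242, 0.1066]
tcp_rot: [-90.0, 0.0, 68.5]
wrist_force: [0.2, -1.0, -3.5]
opening: 0.0128
```

Call:
{"fn": "move_arm", "kwargs": {"deltas": [[[0, 0.001, 0, 0], [0, 0.002, 0, 0], [0, 0.002, 0, 0]]]}}

```text
time: 8.9
ee_pos: [0.5311, 0.2243, 0.106]
tcp_rot: [-90.1, -0.1, 68.5]
wrist_force: [-1.9, -0.7, 4.2]
opening: 0.0129
```

Seated: contact came at TCP z 0.106, which puts the underside at about 0.1015 and matches the collar range. Now I'll turn counter-clockwise along an arc of radius 42 mm.

Call:
{"fn": "move_arm", "kwargs": {"deltas": [[[-0.0002, 0, 0.0037, -5], [-0.0006, 0, 0.0073, -10], [-0.0014, 0, 0.0109, -15], [-0.0025, 0, 0.0144, -20], [-0.0039, 0, 0.0178, -25]]]}}

```text
time: 9.4
ee_pos: [0.5136, 0.2265, 0.106]
tcp_rot: [-90.1, 0.1, 93.6]
wrist_force: [0.9, -4.8, 2.7]
opening: 0.0129
```

Run:
```python
from h import *
o=get_obs(); print(o["wrist_force"],o["torque"]); goto(.5315,.2247,.105,68.5); a=np.radians(o["tcp_rot"][2]); print(o["ee_pos"][:2]-.0422*np.array([np.cos(a),np.sin(a)]))
```

```text
[ 0.91722739 -4.78126191  2.73954007] [-1.20895859 -0.15612746 -0.13973073]
now [0.5136 0.2265 0.106 ] [-9.014e+01  6.000e-02  9.364e+01] t 9.4 delta [-0.0029  0.001  -0.0178] turn 25.14
[0.51623866 0.18437123]
```

Call:
{"fn": "move_arm", "kwargs": {"deltas": [[[-0.0002, 0, 0.0037, -5], [-0.0006, 0, 0.0073, -10], [-0.0014, 0, 0.0109, -15], [-0.0025, 0, 0.0144, -20], [-0.0025, 0, 0.0144, -20]]]}}

```text
time: 9.9
ee_pos: [0.4997, 0.223, 0.106]
tcp_rot: [-90.2, 0.1, 113.6]
wrist_force: [3.0, -5.0, 2.3]
opening: 0.0127
```

Run:
```python
from h import *
o=get_obs(); print(o["wrist_force"],o["torque"]); goto(.5315,.2247,.105,68.5)
w=camera("wrist"); s=camera("side"); t=camera("top")
for n,c in zip("wst",(w,s,t)): np.save(f"{n}5.npy",c)
m=np.zeros((420,800,3),np.uint8); m[:,:400]=w["color"][:,80:480]
m[:210,400:]=cv2.resize(s["color"][100:184,270:430],(400,210)); m[210:,400:]=cv2.resize(t["color"][105:189,120:280],(400,210))
cv2.imwrite("pics/m5.png",m)
```

```text
[ 3.03203188 -4.99503531  2.25592861] [-1.01499268 -0.65466135  0.04638315]
now [0.4997 0.223  0.106 ] [-90.16   0.12 113.61] t 9.9 delta [-0.0112  0.001  -0.0298] turn 45.11
```

View pics/m5.png

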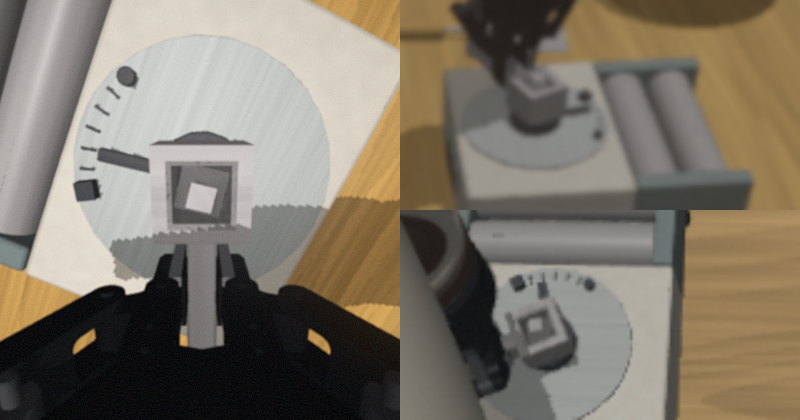

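The wrist view shows the pointer tip at px (181,155), the block at (167,190) and the peg at (207,76). The hub is seated low, with the shaft standing in the hole.

Run:
```python
from h import *
c=np.load("w5.npy",allow_pickle=True).item()
S=np.array([.5143,.1855])
for n,u,v,z in(("tip",180,155,.095),("mid",226,164.5,.095),("blk",167,190,.094),("peg",207,76,.094)):
    p=px2w(c,u,v,z)[:2]-S; print(n,np.hypot(*p),np.degrees(np.arctan2(p[1],p[0])))
```

```text
tip 0.052774967210365245 9.910784566723347
mid 0.02931634221991755 8.476486217193782
blk 0.06031310222393503 29.026821583716494
peg 0.06105072744112216 -30.74338616988001
```

Call:
{"fn": "move_arm", "kwargs": {"deltas": [[[-0.0002, 0, 0.0037, -5], [-0.0006, 0, 0.0073, -10], [-0.0014, 0, 0.0109, -15], [-0.0019, 0, 0.0126, -17.5], [-0.0019, 0, 0.0126, -17.5]]]}}

```text
time: 10.55
ee_pos: [0.4895, 0.2165, 0.106]
tcp_rot: [-90.2, 0.2, 131.0]
wrist_force: [4.4, -4.0, 0.4]
opening: 0.0127
```

Run:
```python
from h import *
o=get_obs(); print(o["wrist_force"],o["torque"]); goto(.5315,.2247,.105,68.5)
w=camera("wrist"); np.save("w6.npy",w)
cv2.imwrite("pics/w6.png",cv2.resize(w["color"][60:270,100:380],(800,600),interpolation=cv2.INTER_CUBIC))
```

```text
[ 4.42521162 -3.98481946  0.40189874] [-0.87426538 -1.10108889  0.05576657]
now [0.4895 0.2165 0.106 ] [-90.17   0.18 131.02] t 10.55 delta [-0.0214  0.001  -0.0371] turn 62.52
```

View pics/w6.png

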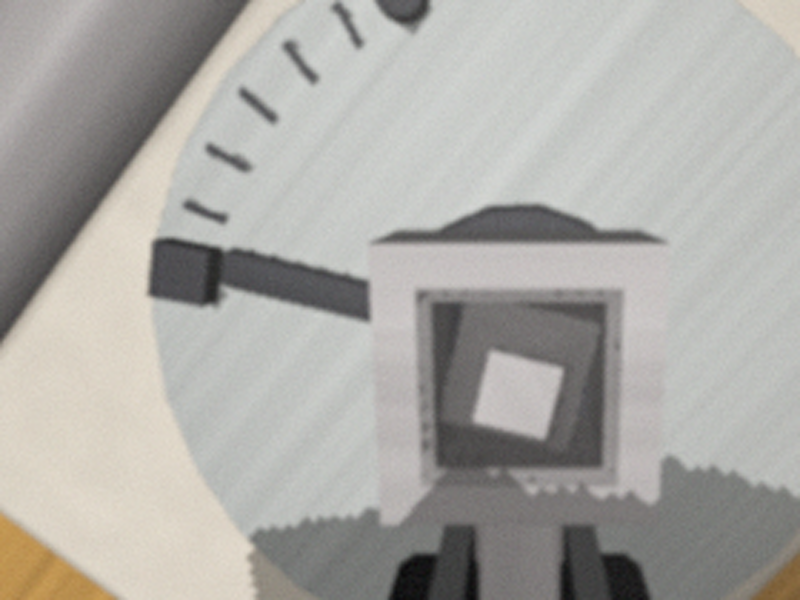

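The pointer tip at crop (224,266) now meets the block at (181,270), and it's perhaps 1–2° short. Measuring it.

Run:
```python
from h import *
c=np.load("w6.npy",allow_pickle=True).item()
S=np.array([.5143,.1855])
for n,x,y,z in(("tip",226,266,.095),("mid",365,300,.095),("mid2",295,284,.095),("blk",178,270,.095)):
    p=px2w(c,100+x*.35,60+y*.35,z)[:2]-S; print(n,np.hypot(*p),np.degrees(np.arctan2(p[1],p[0])))
```

```text
tip 0.05334443620114448 26.225156559317284
mid 0.02837557028219072 25.540193596250507
mid2 0.040946249136318294 26.265904973468793
blk 0.06154481550743558 28.859527884856416
```

Call:
{"fn": "move_arm", "kwargs": {"deltas": [[[0, 0, 0.001, -1.4], [0, 0, 0.002, -2.7], [0, 0, 0.002, -2.7], [0, 0, 0.002, -2.7]]]}}

```text
time: 11.0
ee_pos: [0.4881, 0.2152, 0.106]
tcp_rot: [-90.2, 0.2, 133.6]
wrist_force: [5.1, -3.5, 0.3]
opening: 0.0128
```

Run:
```python
from h import *
o=get_obs(); print(o["wrist_force"],o["torque"]); goto(.5315,.2247,.105,68.5)
w=camera("wrist"); np.save("w7.npy",w)
cv2.imwrite("pics/w7.png",cv2.resize(w["color"][60:270,100:380],(800,600),interpolation=cv2.INTER_CUBIC))
```

```text
[ 5.13043689 -3.4828085   0.28321786] [-0.85649802 -1.23556941  0.03243086]
now [0.4881 0.2152 0.106 ] [-90.16   0.19 133.63] t 11.0 delta [-0.0231  0.001  -0.0379] turn 65.13
```

View pics/w7.png

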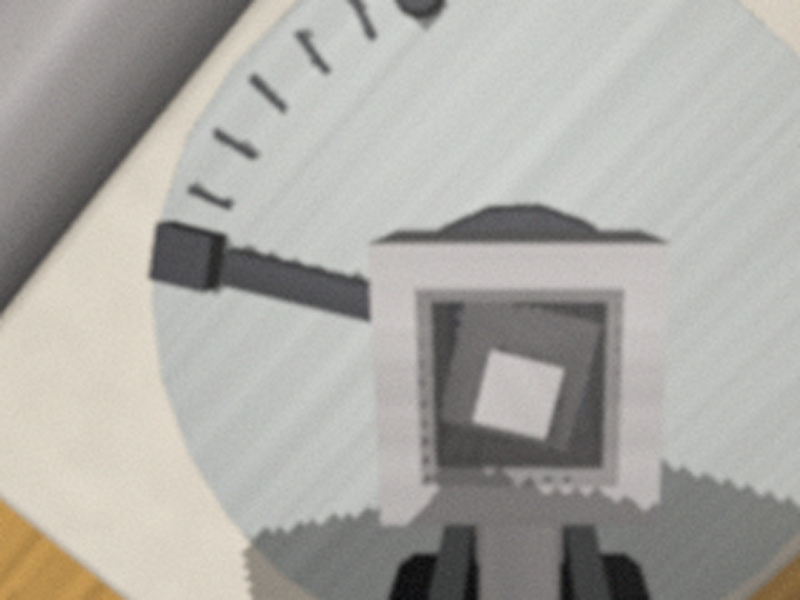

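The pointer's axis, extended, hits the block's centre at crop (185,256). I'll back the crank off about 11° into its play so it doesn't drag the shaft, then lift.

Call:
{"fn": "move_arm", "kwargs": {"deltas": [[[-0.0001, 0, -0.0022, 3], [-0.0002, 0, -0.0044, 6], [-0.0005, 0, -0.0066, 9], [-0.0008, 0, -0.008, 11], [-0.0008, 0, -0.008, 11]]]}}

```text
time: 11.55
ee_pos: [0.4933, 0.2205, 0.106]
tcp_rot: [-90.1, 0.1, 122.6]
wrist_force: [-1.5, -2.3, 5.6]
opening: 0.0125
```

Run:
```python
from h import *
o=get_obs(); print(o["wrist_force"],o["torque"]); goto(.5315,.2247,.105,68.5); a=np.radians(o["tcp_rot"][2])
H=o["ee_pos"][:2]+np.array([[np.cos(a),-np.sin(a)],[np.sin(a),np.cos(a)]])@[-.0422,.001]; print("hub",H)
w=camera("wrist"); np.save("w8.npy",w)
# shaft top (bright square) centre inside the hole
g=cv2.cvtColor(w["color"],cv2.COLOR_BGR2GRAY)[162:222,248:316]; m=(g>165).astype(np.uint8); n,l,st,ce=cv2.connectedComponentsWithStats(m); print([(st[i].tolist(),(ce[i]+[248,162]).round(1)) for i in range(1,n) if st[i][4]>60])
```

```text
[-1.52942862 -2.31744326  5.55677942] [-0.65009041  0.20940788 -0.07996798]
now [0.4933 0.2205 0.106 ] [-9.0090e+01  5.0000e-02  1.2262e+02] t 11.55 delta [-0.0171  0.001  -0.0344] turn 54.12
hub [0.51520562 0.18441662]
[([18, 21, 28, 26, 658], array([279.5, 195.5]))]
```

Call:
{"fn": "move_arm", "kwargs": {"deltas": [[[0.0003, -0.002, -0.0003, 0], [0.0007, -0.004, -0.0007, 0], [0.0008, -0.008, -0.0008, 0], [0.0008, -0.014, -0.0008, 0], [0.0008, -0.022, -0.0008, 0]]]}}

```text
time: 12.1
ee_pos: [0.4928, 0.2211, 0.1261]
tcp_rot: [-89.9, 0.0, 122.7]
wrist_force: [1.7, -1.6, -5.9]
opening: 0.0125
```

Call:
{"fn": "move_arm", "kwargs": {"deltas": [[[0, -0.01, 0, 0], [0, -0.025, 0, 0], [0, -0.045, 0, 0], [0, -0.07, 0, 0], [0, -0.085, 0, 0]]]}}

```text
time: 12.6
ee_pos: [0.4932, 0.2222, 0.2149]
tcp_rot: [-90.2, -0.0, 122.7]
wrist_force: [1.2, 0.5, -4.5]
opening: 0.0126
```

Run:
```python
from h import *
goto(.5027,-.2317,.12,3.3)
s=camera("top"); np.save("t9.npy",s); w=camera("wrist"); np.save("w9.npy",w)
m=np.zeros((420,800,3),np.uint8); m[:,:400]=w["color"][:,80:480]; m[:,400:]=cv2.resize(s["color"][105:205,125:220],(400,420),interpolation=cv2.INTER_CUBIC)
cv2.imwrite("pics/m9.png",m)
```

```text
now [0.4932 0.2222 0.2149] [-9.016e+01 -1.000e-02  1.227e+02] t 12.6 delta [-0.387   0.0949  0.2373] turn 119.4
```

View pics/m9.png

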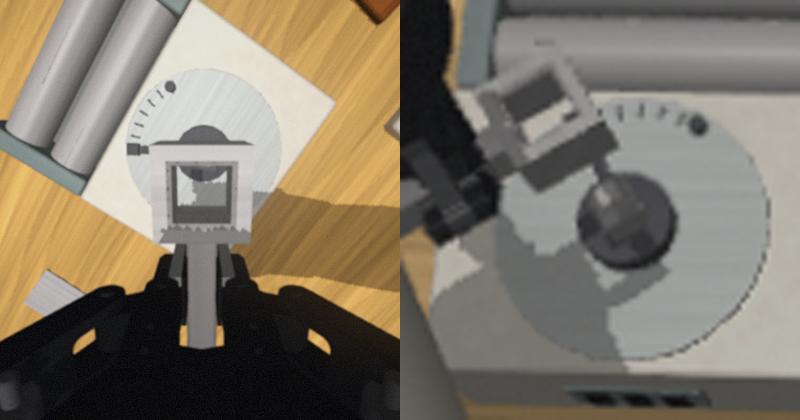

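The crank is off the shaft, and at wrist-view px (135,149) the pointer still runs into the block. Now I'll carry it back.

Call:
{"fn": "move_arm", "kwargs": {"deltas": [[[-0.026, 0, 0.016, 6], [-0.06, 0, 0.037, 14], [-0.102, 0, 0.063, 22], [-0.141, 0, 0.086, 30], [-0.179, 0, 0.11, 38]]]}}

```text
time: 13.2
ee_pos: [0.4966, 0.0101, 0.2113]
tcp_rot: [-90.0, -0.0, 84.4]
wrist_force: [1.1, 0.6, -4.1]
opening: 0.0126
```

```bash
python3 -c "
from h import *
goto(.5027,-.2317,.12,3.3)"
```

```text
now [0.4966 0.0101 0.2113] [-8.998e+01 -1.000e-02  8.438e+01] t 13.2 delta [-0.2401  0.0913 -0.0297] turn 81.08
```

Call:
{"fn": "move_arm", "kwargs": {"deltas": [[[-0.045, 0, -0.005, 8], [-0.09, 0, -0.011, 16], [-0.135, 0, -0.017, 24], [-0.18, 0, -0.022, 32], [-0.215, 0, -0.027, 40]]]}}

```text
time: 13.7
ee_pos: [0.5034, -0.2072, 0.2112]
tcp_rot: [-90.0, 0.0, 44.3]
wrist_force: [0.0, 0.3, -4.8]
opening: 0.0125
```

Call:
{"fn": "move_arm", "kwargs": {"deltas": [[[0, 0, 0, 8], [0, 0, 0, 16], [0, 0, 0, 24], [0, 0, 0, 32], [0, 0, 0, 40]]]}}

```text
time: 14.2
ee_pos: [0.5038, -0.2047, 0.2111]
tcp_rot: [-90.0, 0.0, 4.4]
wrist_force: [0.4, -0.2, -4.7]
opening: 0.0122
```

Call:
{"fn": "move_arm", "kwargs": {"deltas": [[[0, 0, 0, 0.5], [0, 0, 0, 1], [0, 0, 0, 1]]]}}

```text
time: 14.5
ee_pos: [0.5039, -0.2048, 0.2116]
tcp_rot: [-90.0, 0.0, 3.8]
wrist_force: [0.7, -0.2, -4.1]
opening: 0.0129
```

```bash
python3 -c "
from h import *
goto(.5027,-.2317,.0195,3.3)"
```

```text
now [ 0.5039 -0.2048  0.2116] [-8.999e+01  1.000e-02  3.830e+00] t 14.5 delta [-0.003   0.1921 -0.0267] turn 0.53
```

Call:
{"fn": "move_arm", "kwargs": {"deltas": [[[-0.003, 0.02, -0.02, 0], [-0.003, 0.06, -0.0267, 0], [-0.003, 0.1, -0.0267, 0], [-0.003, 0.14, -0.0267, 0], [-0.003, 0.16, -0.0267, 0]]]}}

```text
time: 15.0
ee_pos: [0.5009, -0.231, 0.0479]
tcp_rot: [-89.9, 0.2, 3.8]
wrist_force: [-0.1, 0.6, -3.7]
opening: 0.0126
```

Call:
{"fn": "move_arm", "kwargs": {"deltas": [[[0, 0.01, 0, 0], [0, 0.018, 0, 0], [0, 0.023, 0, 0], [0, 0.026, 0, 0], [0, 0.026, 0, 0]]]}}

```text
time: 15.5
ee_pos: [0.503, -0.2319, 0.0263]
tcp_rot: [-90.0, -0.0, 3.7]
wrist_force: [-0.2, -0.3, -4.3]
opening: 0.0128
```

```bash
python3 -c "
from h import *
goto(.5027,-.2317,.0195,3.3);o=get_obs();print(o['wrist_force'],o['torque'])"
```

```text
now [ 0.503  -0.2319  0.0263] [-9.002e+01 -4.000e-02  3.690e+00] t 15.5 delta [-0.0003  0.0068  0.0003] turn 0.39
[-0.16520871 -0.26284985 -4.2691264 ] [0.02307011 0.05482431 0.03018267]
```

Call:
{"fn": "move_arm", "kwargs": {"deltas": [[[0, 0.002, 0, 0], [0, 0.004, 0, 0], [0, 0.005, 0, 0], [0, 0.006, 0, 0], [0, 0.006, 0, 0]]]}}

```text
time: 16.0
ee_pos: [0.5026, -0.2317, 0.0196]
tcp_rot: [-90.0, 0.0, 3.7]
wrist_force: [-0.2, 0.9, -4.5]
opening: 0.0128
```

Call:
{"fn": "move_arm", "kwargs": {"deltas": [[[0, 0.0005, 0, 0], [0, 0.001, 0, 0], [0, 0.001, 0, 0]]]}}

```text
time: 16.3
ee_pos: [0.5028, -0.2318, 0.0192]
tcp_rot: [-90.0, -0.0, 3.7]
wrist_force: [-2.8, -0.3, -0.2]
opening: 0.0129
```

Call:
{"fn": "move_arm", "kwargs": {"deltas": [[[0, 0.0004, 0, 0], [0, 0.0004, 0, 0]]]}}

```text
time: 16.5
ee_pos: [0.5028, -0.2318, 0.0192]
tcp_rot: [-90.0, -0.0, 3.7]
wrist_force: [-4.3, 2.7, 5.5]
opening: 0.0128
```

Call:
{"fn": "move_arm", "kwargs": {"deltas": [[[0, 0, 0, 0], [0, 0, 0, 0], [0, 0, 0, 0], [0, 0, 0, 0], [0, 0, 0, 0]]], "claw": 0.05}}

```text
time: 17.0
ee_pos: [0.5028, -0.2318, 0.0184]
tcp_rot: [-90.0, -0.0, 3.7]
wrist_force: [-0.0, -0.2, 0.8]
opening: 0.0502
```

Call:
{"fn": "move_arm", "kwargs": {"deltas": [[[0, -0.01, 0, 0], [0, -0.03, 0, 0], [0, -0.07, 0, 0], [0, -0.11, 0, 0], [0, -0.15, 0, 0]]]}}

```text
time: 17.5
ee_pos: [0.5025, -0.2317, 0.1708]
tcp_rot: [-90.0, -0.0, 3.7]
wrist_force: [0.9, -0.4, -0.1]
opening: 0.0496
```

Call:
{"fn": "move_arm", "kwargs": {"deltas": [[[0, -0.03, 0, 0], [0, -0.05, 0, 0], [0, -0.05, 0, 0]]]}}

```text
time: 17.8
ee_pos: [0.5036, -0.2322, 0.2225]
tcp_rot: [-90.2, -0.3, 3.7]
wrist_force: [-0.4, 0.1, -1.2]
opening: 0.0503
```

Run:
```python
from h import *
goto(.5,0,.2,0)
w=camera("wrist"); s=camera("side"); t=camera("top"); np.save("t10.npy",t); np.save("s10.npy",s)
m=np.zeros((600,800,3),np.uint8)
m[:300,:400]=cv2.resize(w["color"],(400,300)); m[300:,:400]=cv2.resize(s["color"][220:370,270:470],(400,300))
m[:420,400:]=cv2.resize(t["color"][105:210,130:230],(400,420),interpolation=cv2.INTER_CUBIC); m[420:,400:]=cv2.resize(s["color"][115:205,280:460],(400,180))
cv2.imwrite("pics/m10.png",m)
```

```text
now [ 0.5036 -0.2322  0.2225] [-90.16  -0.28   3.68] t 17.8 delta [0.0113 0.0225 0.232 ] turn 3.68
```

View pics/m10.png

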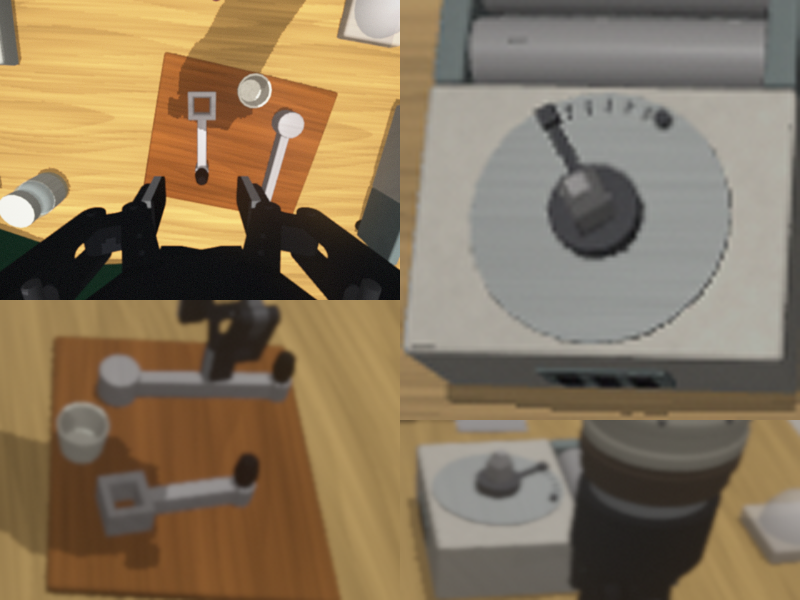

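The top crop shows the pointer running straight into the square block at crop (547,116). The crank lies flat on the board with the cup and the long crank untouched, and the gripper is clear. Handing in.

```bash
python3 -c "
from workcell import job_done; print(job_done())"
```

```text
the job is handed in; nothing more can be done
None
```

I fitted the short square-holed crank fully down on the sheeter's shaft and turned it counter-clockwise until the pointer met the square block. I then backed it off about 11° into its play, lifted it off, and set it back flat in its starting place on the board. The job was handed in at about 18 s; no verdict is reported.

**Last checks:**
- **Pointer:** the last top and wrist pictures show it lined up with the block. That was judged by eye; my last measured angle was about 2.6° short, before a final 2.7° turn.
- **Crank:** it lies flat on the board, with the cup and long crank undisturbed and the gripper open and clear.
- **Forces:** the readings after each move stayed below about 8 N.
- **Disagreements:**
  - The two-view height of the crank's hub came out about 1 cm low (0.034 m). I used the depth readings (0.044 m) instead, which agree with the text.
  - The play in the shaft measured about 14° to one side, against the stated 13°.

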